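Clear the packing waste into the desktop press and start it

TASK

Clear the three bits of packing waste (the crumpled paper wad, the cardboard angle offcut and the foam corner block) off the desk into the hopper of the waste press. Only when all three are in, slide the press's safety catch fully aside and press the release button beneath it fully down, then let it go. Leave the glass jars standing where they are.

Things in the scene. Friction and masses are not known exactly. Their poses are not given: they have to be found in the camera images.
- press: Desktop waste press, a grey box fixed to the desk, 260 (x) x 200 (y) x 130 mm (z), origin at the centre of its underside, z up. The rear part is an open-topped hopper; the front strip, x -130 to -40, is a flat control deck at z 130 with the safety catch. Its -x face looks roughly to the robot; it may be turned by up to 0.25 rad.
- hopper (a point): Centre of the hopper's inner floor, axes as the press. The hopper is open on top, inside x -82 to +82 mm and y -94 to +94 mm about this point; its walls are 6 mm thick (the deck side 90 mm) and its rim is 118 mm above this point (130 mm above the desk).
- catch_fin (a point): Centre of the top of the black upright fin on the safety catch, 169 mm above the desk; moves with the catch, axes as the press. The fin is 30 mm (x) x 12 mm (y) and 25 mm tall, on a steel shutter plate 68 (x) x 44 mm (y) whose top is 144 mm above the desk and which hides the button.
- catch (a joint): Travel of the safety catch in m: 0 shut (button covered), 0.06 fully aside against its stop; starts at 0 to 0.006. It slides towards the press's +y, takes about 1.5 N and stays where it is left. It can be pinched or pushed by its fin.
- button_top (a point): Centre of the top of the black round release button, 30 mm across, 138 mm above the desk (8 mm proud of the deck), on the deck under the shut catch; pressed straight down. With the catch fully aside the plate's near edge is 38 mm to +y of the button's centre. The catch's rails, 4 mm high, run along y at 28 mm and more to either side.
- button (a joint): How far the release button is pressed, m: 0 up, 0.006 fully down against its stop; a spring needs 5 N at the bottom and lifts it again.
- wad: Stiff crumpled ball of packing paper, about 58 mm across and 50 mm high, flat underneath, about 20 g; origin at the centre of its underside, z up. Any grasp direction from above will do.
- angle: Offcut of cardboard edge protector, an L-section 70 mm long (x), 8 mm thick, about 25 g; origin at the centre of its underside. One leg lies flat, 40 mm wide (y -20 to +20); the other stands upright along the edge, y +12 to +20, up to z 40 mm, and can be pinched across its 8 mm (along y).
- foam: White stiff foam corner block, 70 (x) x 45 mm (y), about 22 g; origin at the centre of its underside. 22 mm high, with a step up to 43 mm high over x -35 to -5. Grasp across its 45 mm (along y), best on the step at x -20.
- wad_mid (a point): Middle of the paper wad, 24 mm above its underside, axes as the wad.
- angle_mid (a point): Middle of the cardboard angle, at (0, 8, 16) mm in its frame.
- foam_mid (a point): Middle of the foam block, at (0, 0, 18) mm in its frame.
- jar0: Closed glass jar with a metal lid, 72 mm across, 96 mm high, 240 g, standing loose on the desk among the waste; origin at the centre of its underside. To be left where it is.
- jar1: Closed glass jar with a metal lid, 72 mm across, 96 mm high, 240 g, standing loose on the desk among the waste; origin at the centre of its underside. To be left where it is.
- jar2: Closed glass jar with a metal lid, 72 mm across, 96 mm high, 240 g, standing loose on the desk among the waste; origin at the centre of its underside. To be left where it is.

How it is judged:
By the outcome, as a careful person would: the job done as asked, in the order asked, and still so for the second after the job is handed in, with the robot touching nothing.
It also fails if it takes over 72 s, if anything falls off the work surface, if the arm or the gripper's body presses on something with over 40 N, if the wrist force passes 120 N, or if a joint passes its speed limit or range.

ROBOT

A 7-joint arm with a two-finger parallel gripper is mounted at the origin on the work surface. World frame = base frame: x ahead of the robot, y to its left, z up, the work surface at z = 0. Lengths are in m, angles in rad, forces in N, time in s.
With the tool pointing down it reaches from about 0.4 to 0.85 m from the base axis. Payload 6.9 kg.
Tool frame: the origin (TCP) lies at the very end of the fingers, on their centre line; the grasp point (between the pads) lies env.hold_point_z behind it (env.hold_point_z is the distance from the TCP to the grasp point, in m); z points along the fingers, y is the direction in which the jaws open and shut (so a half turn about z gives the same grasp; the last joint's range is limited). The gripper opens to 85 mm and grips with 20 to 120 N. Pads are 22 mm wide; open, the fingers measure 114 mm over their backs; the gripper's body (76 mm by 85 mm) begins 54 mm behind the grasp point. The pads swing forward as they close: fully open they stand 13 mm farther back than shut.
Start: joints at [-1.165, 0.507, -0.238, 1.5, 0.126, 1.149, -0.155], TCP at [0.185, 0.597, 0.231] pointing down, gripper open.
Joint ranges: [-3.08, 3.08], [-0.24, 2.05], [-1.43, 1.35], [0, 2.5], [-1.52, 4.66], [0.17, 1.96], [-2.89, 2.89]. Speed limits (rad/s): [2.39, 2.39, 3.14, 3.14, 3.14, 3.14, 3.14].

INTERFACE

Orientations are given as a unit quaternion [x, y, z, w].
In Python, from bench import env gives the robot as it stands. The module is installed in compiled form; this text tells all that it offers.
- The arm moves only by the tool step_arm, never from a script. Its argument "rows" is a list of rows, each a list of 3 entries, a list of its own where there are three numbers: the shift along the tool's x, y, z in mm, then the turn, a rotation vector about the tool's x, y, z in rad, then the closure, from 0 (fully open) to 1 (shut). A call has 1 to 12 rows; each row is the pose to reach, as a shift and turn from the pose commanded when the call began, along the tool's axes at that moment; what a row does not reach only later rows make up. A row lasts 1/10 s, in which the tool goes at most 50 mm and 8.59 degrees, less where a joint would pass 70% of its speed; a pose out of reach is approached as far as the arm can. A call with a gripper value outside its range is refused whole. The fingers move at their own pace and stop on an object; "newtons" is the grip in N (left out, the last holds). Time passes only in rows, so rows that repeat a pose let the fingers close. It gives the time, the measured TCP pose, the force and the opening at its end, in the units of the state.
- env.read_state(): the state, without advancing time (a new reading comes with each control period).
- env.read_camera(name): name is "scene" or "top" or "wrist"; returns the picture (480x640x3 uint8, blue, green, red); there is no depth.
- env.calibration(name): a dict with "fx", "fy", "cx", "cy" (pixels), "pose" (4x4, takes a point from camera to world coordinates). Camera axes: x right, y down, z forward; pixel columns grow to the right and rows downward; lengths in m; the calibration is good to about 2 mm. A picture is of the moment at which its call begins: read the wrist's pose just before it. calibration takes no time and is no camera call; for the wrist camera it gives the pose at the moment of the call.
- env.finish_job(): hands the job in, once; it reports no verdict.
The state is a dict: "time": time; "qpos": joint angles; "qvel": joint speeds; "joint_efforts": joint torques, N m; "position": TCP position; "tool_rot": TCP orientation; "ft_force": force on the tool from outside, world axes, zero at the start; "ft_torque": the same for the moment, N m; "width": finger opening in m.
Only numpy, scipy, OpenCV 4.12 (cv2) and the standard library are available. Lean on these libraries where they do the work, as an engineer would, in place of code of your own. Each camera call takes 0.05 s, during which the arm holds its last target.

## Working session

There is one attempt and no reset: what is moved stays moved. The work goes in short steps, Python scripts to look and compute and a tool call to move; the robot and the scene stay as the last step left them, time stands still between calls to the robot, and variables do not carry over. Pictures are saved under pics/ and viewed, and the job is handed in when it is done.

Besides the shell and the picture viewer there is one more tool, called after ">>>" as name(argument=value, ...) on one line, values as JSON. step_arm: Moves the arm, as the interface text tells. Its arguments: {"type":"object","properties":{"rows":{"type":"array","items":{"type":"array"}},"newtons":{"type":"number"}},"required":["rows"]}

```bash
mkdir -p pics; ls; python3 - <<'E'
from bench import env
import cv2
s=env.read_state(); print(s); print(env.hold_point_z)
for n in ("scene","top","wrist"):
    c=env.calibration(n); print(n,c)
    cv2.imwrite(f"pics/{n}0.png",env.read_camera(n))
E
```

```text
pics
{'time': 0.0, 'qpos': array([-1.16450926,  0.50834511, -0.23756757,  1.50109788,  0.12566671,
        1.14889051, -0.15482783]), 'qvel': array([ 0.0029284 ,  0.00077958, -0.0018954 ,  0.00146591,  0.00031282,
       -0.00092309, -0.00203611]), 'joint_efforts': array([ 8.25671596e-04, -6.20601940e+01, -2.18662754e+00, -2.49670476e+01,
        1.27064457e-02,  1.14497365e-02, -8.32294660e-06]), 'position': array([0.18506749, 0.596465  , 0.23043868]), 'tool_rot': array([ 1.49822624e-01,  9.88712502e-01, -8.65410181e-04, -1.42633661e-04]), 'ft_force': array([-0.22874544,  0.09846958, -0.15511233]), 'ft_torque': array([ 0.00618311, -0.01893231,  0.04027945]), 'width': 0.08511486078168475}
0.0187
scene {'fx': 464.0602898047984, 'fy': 464.0602898047984, 'cx': 311.9809975346248, 'cy': 227.58944342930772, 'pose': array([[ 8.53775850e-01,  3.98312329e-01, -3.35282101e-01,
         7.84758217e-01],
       [ 5.20640275e-01, -6.52297393e-01,  5.50855530e-01,
        -4.52810119e-01],
       [ 7.08908588e-04, -6.44868513e-01, -7.64293202e-01,
         7.73090213e-01],
       [ 0.00000000e+00,
[... 178 characters left out ...]
y([[-0.12877028, -0.97055839,  0.20355495,  0.31502746],
       [-0.99166903,  0.12670647, -0.02319505,  0.01584435],
       [-0.00327958, -0.20484598, -0.97878873,  1.10203571],
       [ 0.        ,  0.        ,  0.        ,  1.        ]])}
wrist {'fx': 354.7821431303647, 'fy': 354.7821431303647, 'cx': 321.84596516236644, 'cy': 242.29155250108903, 'pose': array([[ 2.95213597e-01,  9.03351556e-01,  3.11134855e-01,
         1.05657090e-01],
       [ 9.55431003e-01, -2.78873216e-01, -9.68572608e-02,
         6.20977583e-01],
       [-7.28979639e-04,  3.25861467e-01, -9.45417248e-01,
         3.73053695e-01],
       [ 0.00000000e+00,  0.00000000e+00,  0.00000000e+00,
         1.00000000e+00]])}
```

View pics/scene0.png

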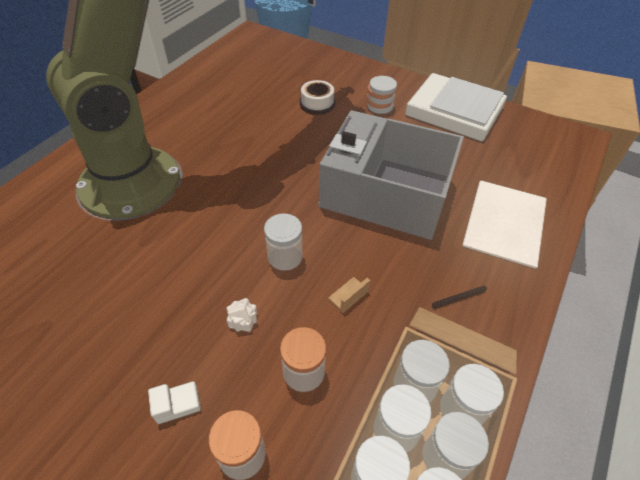

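View pics/top0.png

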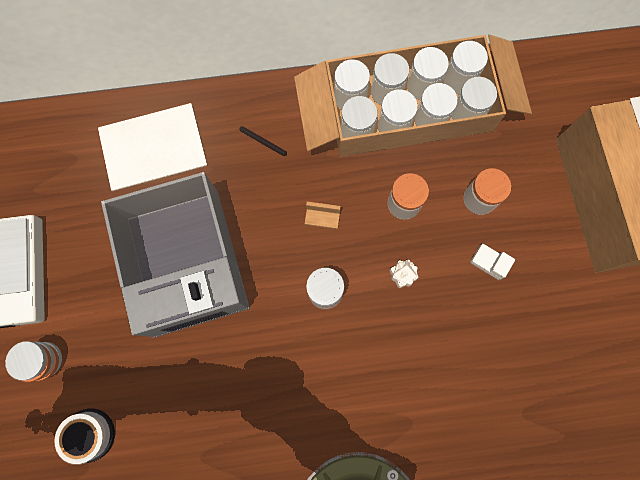

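View pics/wrist0.png

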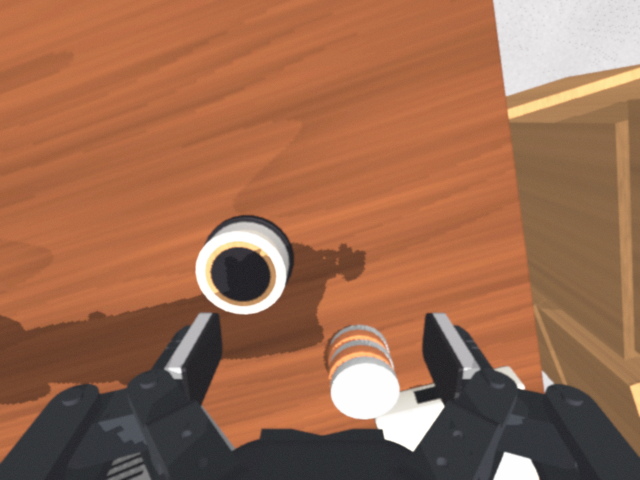

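The pictures show the press (top ≈ (180,250)), the angle at (323,214), the wad at (404,273), the foam at (493,261) and jars at (325,287), (408,195) and (488,190). I'll enlarge them next.

```bash
cat > h.py <<'E'
import numpy as np, cv2
from bench import env
from scipy.spatial.transform import Rotation as R
def p2w(n,u,v,z,c=None):
    c=c or env.calibration(n); P=c["pose"]
    d=P[:3,:3]@np.array([(u-c["cx"])/c["fx"],(v-c["cy"])/c["fy"],1]); o=P[:3,3]
    return o+d*(z-o[2])/d[2]
def w2p(n,p,c=None):
    c=c or env.calibration(n); P=c["pose"]
    q=P[:3,:3].T@(np.asarray(p)-P[:3,3]); return np.array([c["fx"]*q[0]/q[2]+c["cx"],c["fy"]*q[1]/q[2]+c["cy"]])
def crop(src,dst,x0,y0,w,h,k):
    cv2.imwrite(dst,cv2.resize(cv2.imread(src)[y0:y0+h,x0:x0+w],None,fx=k,fy=k,interpolation=cv2.INTER_CUBIC))
E
python3 - <<'E'
from h import *
crop("pics/top0.png","pics/t_press.png",95,165,160,120*1+55,5-2+1)
crop("pics/top0.png","pics/t_items.png",295,160,230,150,3)
crop("pics/scene0.png","pics/s_items.png",140,210,240,200,3)
crop("pics/scene0.png","pics/s_press.png",310,105,160,130,4)
E
```

```text
(no output)
```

View pics/t_press.png

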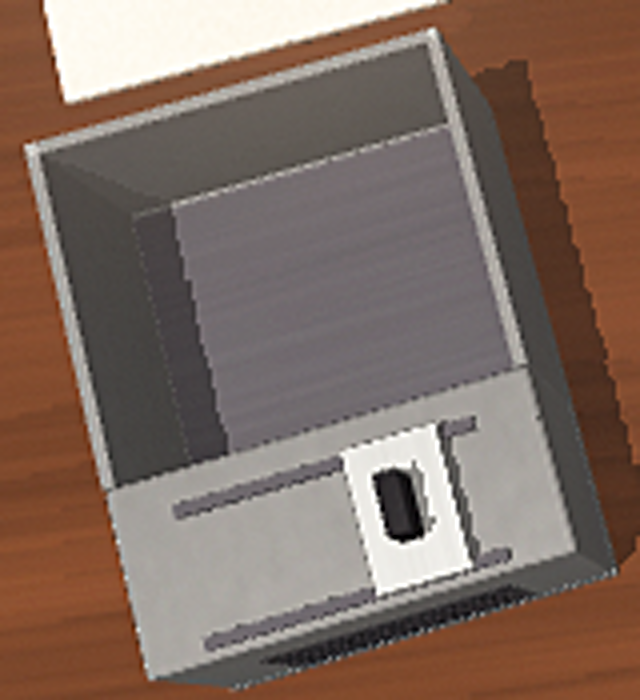

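View pics/t_items.png

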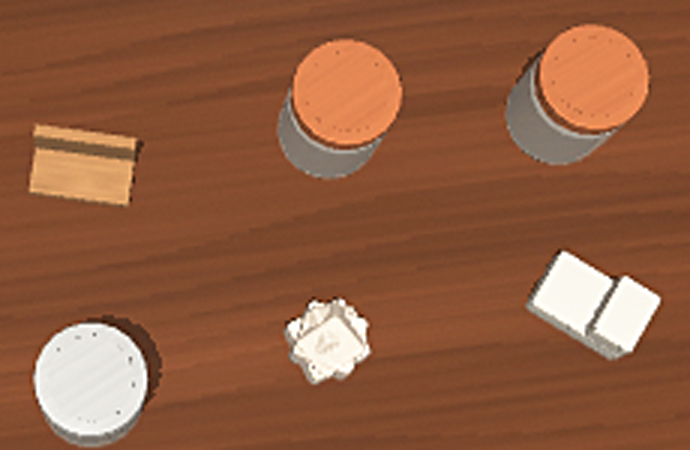

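View pics/s_items.png

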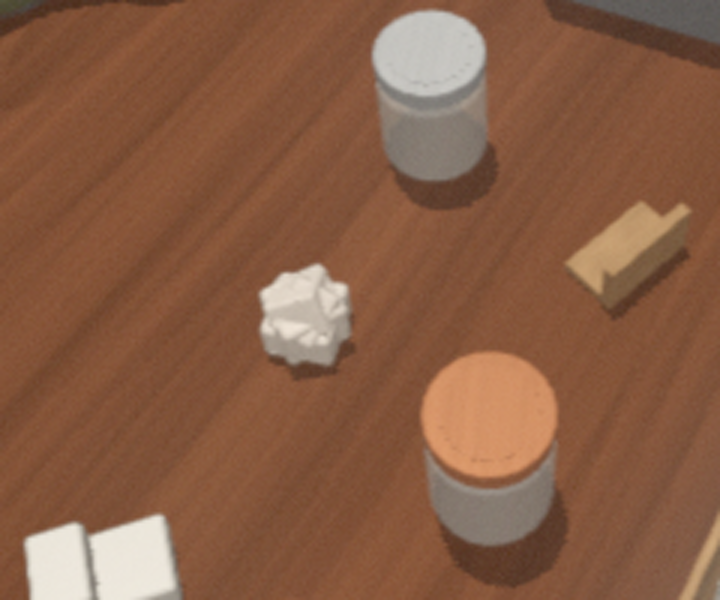

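View pics/s_press.png

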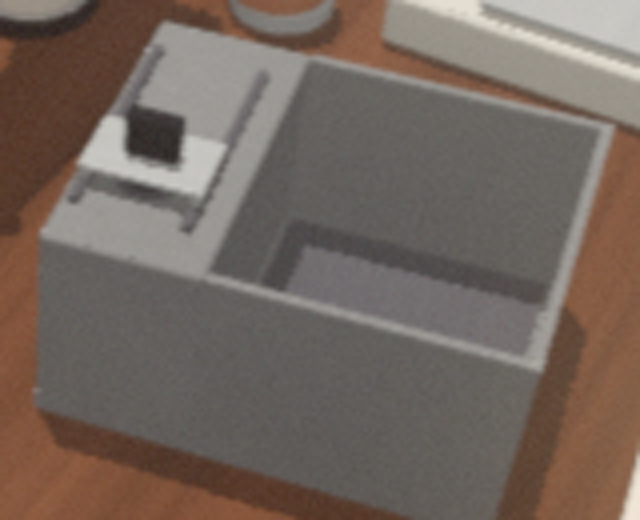

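```bash
python3 - <<'E'
from h import *
np.set_printoptions(precision=4,suppress=True)
g=lambda x,y,z:p2w("top",295+x/3,160+y/3,z)
gs=lambda x,y,z:p2w("scene",140+x/3,210+y/3,z)
gp=lambda x,y,z:p2w("top",95+x/4,165+y/4,z)
sp=lambda x,y,z:p2w("scene",310+x/4,105+y/4,z)
C=[gp(*a,.13) for a in((28,147),(435,30),(578,553),(150,680))]
print("press",C, np.mean(C,0))
print(np.arctan2(*(C[1]-C[2])[1::-1]),np.arctan2(*(C[0]-C[3])[1::-1]))
D=[sp(*a,.13) for a in((40,235),(540,365),(612,125),(165,25))]
print("press scene",D,np.mean(D,0), np.arctan2(*(D[1]-D[0])[1::-1]))
print("fin", gp(393,505,.169), sp(157,108,.169))
print("angle leg", [g(*a,.04) for a in((36,124),(137,137),(34,137),(133,150))],"flat",g(28,192,.008),g(128,205,.008))
print("angle scene leg end tops",gs(688,207,.04),gs(607,273,.04), gs(603,305,0))
print("foam step",[g(*a,.043) for a in((624,275),(661,296),(628,350),(588,333))])
print("foam low",[g(*a,.022) for a in((562,250),(618,278),(530,298),(585,333))])
print("wad",g(327,342,.025),gs(305,313,.025))
for a in((347,93),(594,78),(90,378)): print("jar",g(*a,.096))
for a in((430,55),(489,415)): print("jar s",gs(*a,.096))
E
```

```text
press [array([0.6459, 0.4017, 0.13  ]), array([0.6786, 0.2072, 0.13  ]), array([0.4229, 0.1635, 0.13  ]), array([0.3913, 0.3585, 0.13  ])] [0.5347 0.2827 0.13  ]
0.169170779235245 0.16838796447556373
press scene [array([0.4275, 0.1655, 0.13  ]), array([0.6799, 0.2113, 0.13  ]), array([0.6477, 0.4038, 0.13  ]), array([0.3975, 0.3566, 0.13  ])] [0.5381 0.2843 0.13  ] 0.17946721819739803
fin [0.4498 0.2355 0.169 ] [0.4511 0.2428 0.169 ]
angle leg [array([0.6228, 0.0198, 0.04  ]), array([ 0.6047, -0.0475,  0.04  ]), array([0.6138, 0.0222, 0.04  ]), array([ 0.5959, -0.0436,  0.04  ])] flat [0.5838 0.0314 0.008 ] [ 0.5656 -0.0366  0.008 ]
angle scene leg end tops [0.6219 0.0235 0.04  ] [ 0.6016 -0.0451  0.04  ] [ 0.6007 -0.0446  0.    ]
foam step [array([ 0.4671, -0.357 ,  0.043 ]), array([ 0.4499, -0.3786,  0.043 ]), array([ 0.4171, -0.3497,  0.043 ]), array([ 0.4317, -0.3257,  0.043 ])]
foam low [array([ 0.4927, -0.3258,  0.022 ]), array([ 0.4686, -0.3599,  0.022 ]), array([ 0.4627, -0.298 ,  0.022 ]), array([ 0.4343, -0.3305,  0.022 ])]
wad [ 0.4504 -0.1561  0.025 ] [ 0.4549 -0.1569  0.025 ]
jar [ 0.6011 -0.1835  0.096 ]
jar [ 0.5902 -0.3445  0.096 ]
jar [0.4382 0.006  0.096 ]
jar s [0.4421 0.0051 0.096 ]
jar s [ 0.6045 -0.1833  0.096 ]
```

```bash
cat >> h.py <<'E'
def go(x,y,z,phi):
    s=env.read_state(); r0=R.from_quat(s["tool_rot"]); c,n=np.cos(phi),np.sin(phi)
    rt=R.from_matrix(np.array([[-n,c,0],[c,n,0],[0,0,-1]]))
    d=r0.inv().apply(np.array([x,y,z])-s["position"])*1000
    Y=r0.as_matrix()[:,1]
    print("t",round(s["time"],2),"pos",np.round(s["position"],4),"phi",round(np.arctan2(Y[1],Y[0]),3),"shift",np.round(d,1),"turn",np.round((r0.inv()*rt).as_rotvec(),3),"w",round(s["width"],4),"F",np.round(s["ft_force"],1),"q7",round(s["qpos"][6],2))
E
python3 - <<'E'
from h import *
go(0.609,-.0125,.20,-.263)
E
```

```text
t 0.15 pos [0.1851 0.5966 0.2306] phi 1.27 shift [-585.3 -456.1   31.2] turn [-1.000e-03  1.000e-03  1.533e+00] w 0.0852 F [-1.1 -0.1  0.6] q7 -0.15
```

>>> step_arm(rows=[[[-585,-456,10],[0,0,1.533],0],[[-585,-456,10],[0,0,1.533],0],[[-585,-456,10],[0,0,1.533],0],[[-585,-456,10],[0,0,1.533],0],[[-585,-456,10],[0,0,1.533],0],[[-585,-456,10],[0,0,1.533],0],[[-585,-456,10],[0,0,1.533],0],[[-585,-456,10],[0,0,1.533],0],[[-585,-456,10],[0,0,1.533],0],[[-585,-456,10],[0,0,1.533],0],[[-585,-456,10],[0,0,1.533],0],[[-585,-456,10],[0,0,1.533],0]])

```text
time: 1.35
position: [0.5286, 0.1029, 0.2231]
tool_rot: [0.794, 0.608, 0.0, -0.0]
ft_force: [0.4, 0.8, 0.2]
width: 0.0852
```

```bash
python3 - <<'E'
from h import *
go(0.609,-.0125,.16,-.263)
E
```

```text
t 1.35 pos [0.5286 0.1029 0.2231] phi -0.264 shift [-90.4 107.7  63.1] turn [-0.    -0.    -0.001] w 0.0852 F [0.4 0.8 0.2] q7 -0.38
```

>>> step_arm(rows=[[[-90,108,63],[0,0,0],0],[[-90,108,63],[0,0,0],0],[[-90,108,63],[0,0,0],0],[[-90,108,63],[0,0,0],0],[[-90,108,63],[0,0,0],0]])

```text
time: 1.85
position: [0.6084, -0.0121, 0.1589]
tool_rot: [0.795, 0.607, -0.001, -0.001]
ft_force: [0.2, 0.6, 0.2]
width: 0.0853
```

```bash
python3 - <<'E'
from h import *
c=env.calibration("wrist")
cv2.imwrite("pics/w1.png",env.read_camera("wrist"))
import pickle; pickle.dump(c,open("w1.pkl","wb"))
go(0.609,-.0125,.014,-.263)
print(w2p("wrist",[.609,-.0125,.04],c),w2p("wrist",[.609+.26*.035,-.0125+.966*.035,.04],c),w2p("wrist",[.609-.26*.035,-.0125-.966*.035,.04],c))
E
```

```text
t 1.9 pos [ 0.6083 -0.0102  0.1597] phi -0.264 shift [ -2.1   1.5 145.7] turn [-0.002 -0.    -0.001] w 0.085 F [-0.9 -0.5 -0.5] q7 -0.13
[321.80057519 234.81857928] [321.70558935 189.86139108] [321.887962  276.1791149]
```

View pics/w1.png

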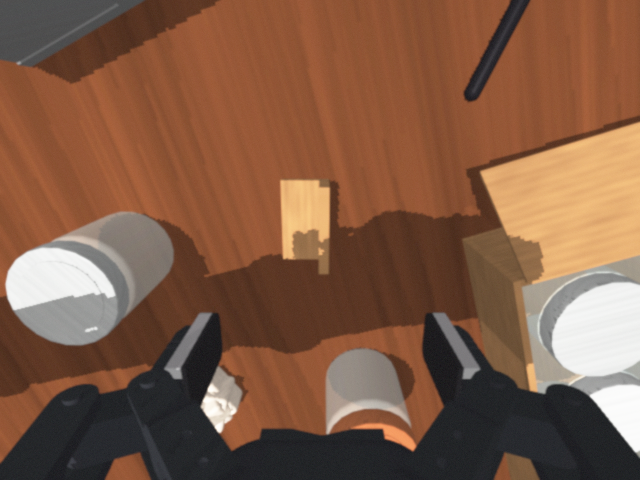

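Wrist view: the upright leg runs vertically at cols 318–330, rows 180–274, about 2 px right of and 8 px above the prediction. Jaws are aligned, so I'll shift slightly and descend.

>>> step_arm(rows=[[[4,3,50],[0,0,0],0],[[4,3,100],[0,0,0],0],[[4,3,130],[0,0,0],0],[[4,3,145],[0,0,0],0],[[4,3,145],[0,0,0],0.3],[[4,3,145],[0,0,0],1],[[4,3,145],[0,0,0],1],[[4,3,145],[0,0,0],1],[[4,3,145],[0,0,0],1],[[4,3,145],[0,0,0],1],[[4,3,145],[0,0,0],1],[[4,3,145],[0,0,0],1]], newtons=30)

```text
time: 3.1
position: [0.6131, -0.0074, 0.0159]
tool_rot: [0.794, 0.608, 0.0, 0.0]
ft_force: [-1.1, 0.6, 6.2]
width: 0.0071
```

```bash
python3 - <<'E'
from h import *
go(0.577,.291,.25,-.263)
E
```

```text
t 3.1 pos [ 0.6131 -0.0074  0.0159] phi -0.263 shift [ 278.9 -112.2 -234.1] turn [ 0.001 -0.    -0.   ] w 0.0071 F [-1.1  0.6  6.2] q7 -0.09
```

>>> step_arm(rows=[[[0,0,-50],[0,0,0],1],[[0,0,-100],[0,0,0],1],[[5,-2,-150],[0,0,0],1],[[40,-17,-185],[0,0,0],1],[[85,-33,-200],[0,0,0],1],[[130,-50,-205],[0,0,0],1],[[175,-67,-205],[0,0,0],1],[[220,-85,-205],[0,0,0],1],[[265,-102,-205],[0,0,0],1],[[306,-125,-205],[0,0,0],1],[[306,-125,-170],[0,0,0],1],[[306,-125,-170],[0,0,0],1]])

```text
time: 4.3
position: [0.5682, 0.3213, 0.1807]
tool_rot: [0.793, 0.61, -0.004, -0.001]
ft_force: [0.4, -0.9, -0.7]
width: 0.0071
```

```bash
python3 - <<'E'
from h import *
cv2.imwrite("pics/s2.png",env.read_camera("scene"))
go(0.572,.3205,.10,-.263)
E
```

```text
t 4.35 pos [0.57   0.3195 0.1831] phi -0.263 shift [ 1.9  1.9 83.1] turn [-0.003  0.005  0.   ] w 0.0075 F [-0.1 -0.4  0.3] q7 -0.67
```

View pics/s2.png

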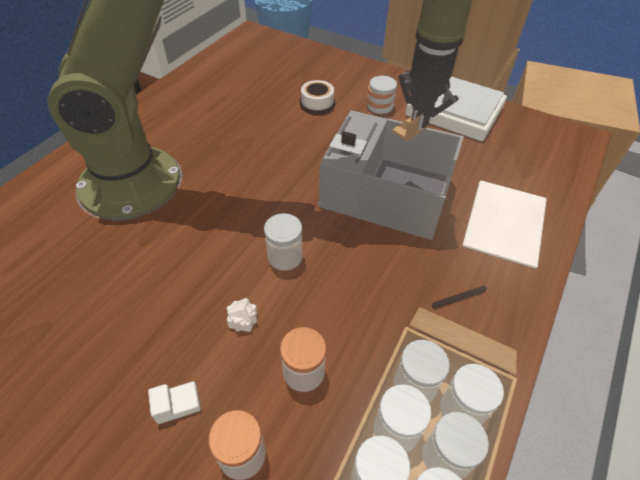

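The angle is in the jaws over the hopper at (408,128). Lower and release.

>>> step_arm(rows=[[[2,2,45],[0,0,0],1],[[2,2,85],[0,0,0],1],[[2,2,90],[0,0,0],1],[[2,2,90],[0,0,0],0.3],[[2,2,90],[0,0,0],0.3],[[2,2,90],[0,0,0],0.3],[[2,2,50],[0,0,0],0.3],[[2,2,0],[0,0,0],0.0],[[2,2,-40],[0,0,0],0.0]])

```text
time: 5.25
position: [0.5747, 0.322, 0.2298]
tool_rot: [0.794, 0.608, 0.002, 0.0]
ft_force: [0.9, 1.3, -0.7]
width: 0.0845
```

```bash
python3 - <<'E'
from h import *
cv2.imwrite("pics/t3.png",env.read_camera("top"))
go(0.4527,-.1565,.20,-.263)
E
```

```text
t 5.3 pos [0.5774 0.3229 0.2371] phi -0.264 shift [-495.7    4.1   32.2] turn [ 0.01  -0.01  -0.001] w 0.0857 F [1.5 2.  5.4] q7 -0.68
```

View pics/t3.png

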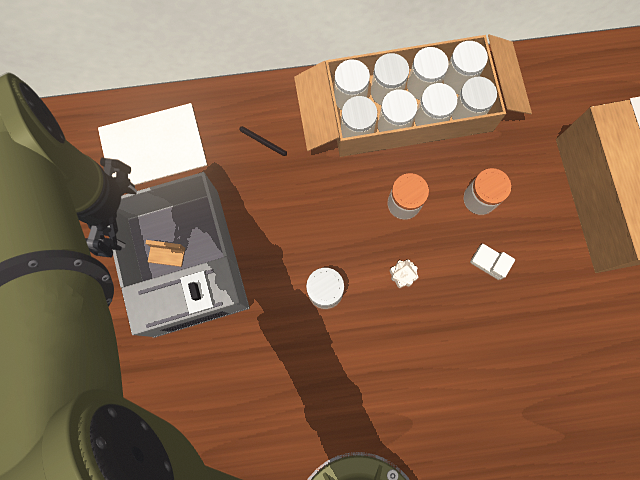

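The angle lies in the hopper at (165,252). Next, the wad.

>>> step_arm(rows=[[[-496,4,0],[0,0,0],0],[[-496,4,0],[0,0,0],0],[[-496,4,0],[0,0,0],0],[[-496,4,0],[0,0,0],0],[[-496,4,0],[0,0,0],0],[[-496,4,0],[0,0,0],0],[[-496,4,0],[0,0,0],0],[[-496,4,0],[0,0,0],0],[[-496,4,40],[0,0,0],0],[[-496,4,70],[0,0,0],0],[[-496,4,70],[0,0,0],0],[[-496,4,70],[0,0,0],0]])

```text
time: 6.5
position: [0.4473, -0.1606, 0.1548]
tool_rot: [0.795, 0.606, -0.001, -0.0]
ft_force: [-0.3, 0.5, 0.4]
width: 0.0855
```

```bash
python3 - <<'E'
from h import *
go(0.4527,-.1565,.010,-.263)
c=env.calibration("wrist")
cv2.imwrite("pics/w4.png",env.read_camera("wrist"))
go(0.4527,-.1565,.010,-.263)
print(w2p("wrist",[.4527,-.1565,.025],c))
E
```

```text
t 6.5 pos [ 0.4473 -0.1606  0.1548] phi -0.268 shift [  5.5   4.3 144.8] turn [-0.001  0.001 -0.005] w 0.0855 F [-0.3  0.5  0.4] q7 0.22
t 6.55 pos [ 0.4486 -0.159   0.1557] phi -0.266 shift [  3.5   3.3 145.7] turn [ 0.    -0.    -0.003] w 0.0851 F [-0.1  0.8  0.8] q7 0.22
[325.96888372 224.02697648]
```

View pics/w4.png

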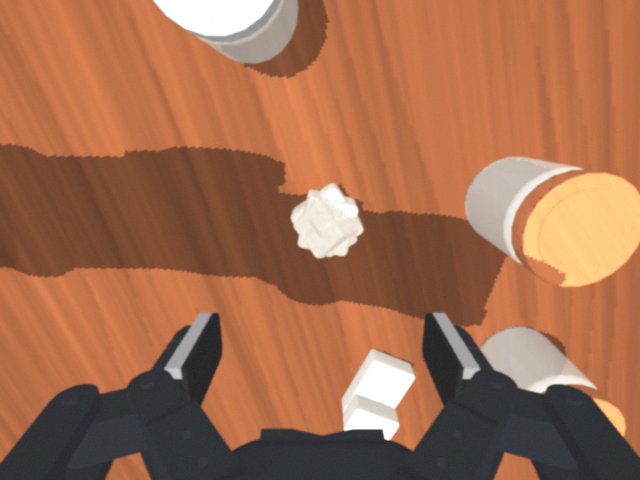

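The wad is at (327,222), against a prediction of (326,224). Descend.

>>> step_arm(rows=[[[4,4,50],[0,0,0],0],[[4,4,100],[0,0,0],0],[[4,4,130],[0,0,0],0],[[4,4,145],[0,0,0],0],[[4,4,145],[0,0,0],0],[[4,4,145],[0,0,0],1],[[4,4,145],[0,0,0],1],[[4,4,145],[0,0,0],1],[[4,4,145],[0,0,0],1],[[4,4,145],[0,0,0],1],[[4,4,110],[0,0,0],1],[[4,4,60],[0,0,0],1]], newtons=30)

```text
time: 7.75
position: [0.453, -0.1546, 0.096]
tool_rot: [0.794, 0.608, -0.001, -0.001]
ft_force: [2.1, 0.9, 1.3]
width: 0.058
```

```bash
python3 - <<'E'
from h import *
go(0.577,.291,.22,-.263)
E
```

```text
t 7.75 pos [ 0.453  -0.1546  0.096 ] phi -0.263 shift [ 462.5    3.7 -124. ] turn [-0.003 -0.     0.   ] w 0.058 F [2.1 0.9 1.3] q7 0.27
```

>>> step_arm(rows=[[[0,0,-45],[0,0,0],1],[[10,0,-90],[0,0,0],1],[[50,0,-120],[0,0,0],1],[[100,0,-124],[0,0,0],1],[[150,1,-124],[0,0,0],1],[[200,1,-124],[0,0,0],1],[[250,2,-124],[0,0,0],1],[[300,2,-124],[0,0,0],1],[[350,3,-124],[0,0,0],1],[[400,3,-124],[0,0,0],1],[[445,4,-124],[0,0,0],1],[[462,4,-124],[0,0,0],1]])

```text
time: 8.95
position: [0.5771, 0.2964, 0.2203]
tool_rot: [0.792, 0.611, 0.002, -0.001]
ft_force: [0.2, -0.2, -0.7]
width: 0.0576
```

```bash
python3 - <<'E'
from h import *
go(0.577,.291,.095,-.263)
E
```

```text
t 8.95 pos [0.5771 0.2964 0.2203] phi -0.257 shift [ -5.8   1.3 125.3] turn [ 0.    -0.004  0.006] w 0.0576 F [ 0.2 -0.2 -0.7] q7 -0.62
```

>>> step_arm(rows=[[[-3,0,50],[0,0,0],1],[[-3,0,100],[0,0,0],1],[[-3,0,125],[0,0,0],1],[[-3,0,125],[0,0,0],1],[[-3,0,125],[0,0,0],0],[[-3,0,125],[0,0,0],0],[[-3,0,125],[0,0,0],0],[[-3,0,80],[0,0,0],0.0],[[-3,0,30],[0,0,0],0.0],[[-3,0,-10],[0,0,0],0.0]])

```text
time: 9.95
position: [0.5777, 0.2869, 0.2335]
tool_rot: [0.794, 0.608, 0.002, 0.0]
ft_force: [1.5, 0.6, 0.3]
width: 0.0857
```

```bash
python3 - <<'E'
from h import *
go(0.4415,-.353,.22,-.70)
E
```

```text
t 9.95 pos [0.5777 0.2869 0.2335] phi -0.263 shift [-653.3   35.1   12. ] turn [ 0.002 -0.003  0.437] w 0.0857 F [1.5 0.6 0.3] q7 -0.62
```

>>> step_arm(rows=[[[-653,35,10],[0,0,0.437],0],[[-653,35,10],[0,0,0.437],0],[[-653,35,10],[0,0,0.437],0],[[-653,35,10],[0,0,0.437],0],[[-653,35,10],[0,0,0.437],0],[[-653,35,10],[0,0,0.437],0],[[-653,35,10],[0,0,0.437],0],[[-653,35,10],[0,0,0.437],0],[[-653,35,10],[0,0,0.437],0],[[-653,35,10],[0,0,0.437],0],[[-653,35,10],[0,0,0.437],0],[[-653,35,10],[0,0,0.437],0]])

```text
time: 11.15
position: [0.4519, -0.302, 0.2217]
tool_rot: [0.907, 0.422, 0.001, 0.001]
ft_force: [1.0, -0.3, -0.0]
width: 0.0851
```

```bash
python3 - <<'E'
from h import *
go(0.4415,-.353,.16,-.70)
E
```

```text
t 11.15 pos [ 0.4519 -0.302   0.2217] phi -0.7 shift [-45.8  24.7  61.7] turn [ 0.003 -0.001  0.   ] w 0.0851 F [ 1.  -0.3 -0. ] q7 0.09
```

>>> step_arm(rows=[[[-44,25,60],[0,0,0],0],[[-44,25,60],[0,0,0],0],[[-44,25,60],[0,0,0],0],[[-44,25,60],[0,0,0],0]])

```text
time: 11.55
position: [0.4432, -0.3497, 0.1609]
tool_rot: [0.907, 0.421, 0.0, 0.0]
ft_force: [0.6, 0.4, 0.4]
width: 0.0853
```

```bash
python3 - <<'E'
from h import *
go(0.4415,-.353,.010,-.70)
c=env.calibration("wrist")
cv2.imwrite("pics/w5.png",env.read_camera("wrist"))
cv2.imwrite("pics/s5.png",env.read_camera("scene"))
go(0.4415,-.353,.010,-.70)
print(w2p("wrist",[.4415,-.353,.043],c))
E
```

```text
t 11.55 pos [ 0.4432 -0.3497  0.1609] phi -0.701 shift [ -3.7   0.8 150.9] turn [ 0.001 -0.001 -0.001] w 0.0853 F [0.6 0.4 0.4] q7 0.21
t 11.65 pos [ 0.4442 -0.3489  0.1616] phi -0.698 shift [ -5.    0.2 151.6] turn [ 0.002 -0.001  0.002] w 0.0853 F [ 0.5 -0.3 -0.1] q7 0.21
[321.53802962 240.05408536]
```

View pics/w5.png

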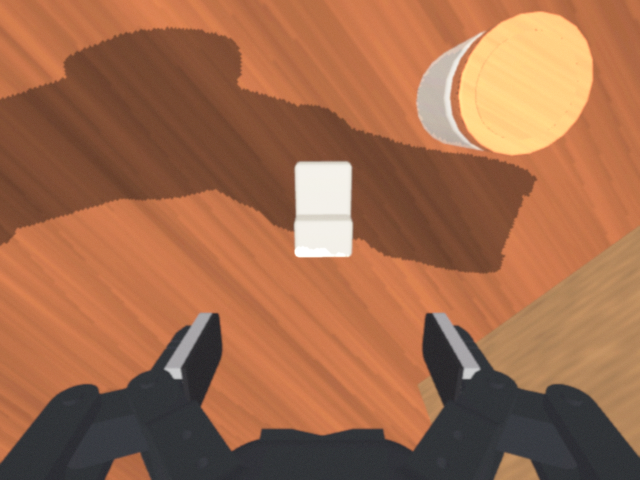

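View pics/s5.png

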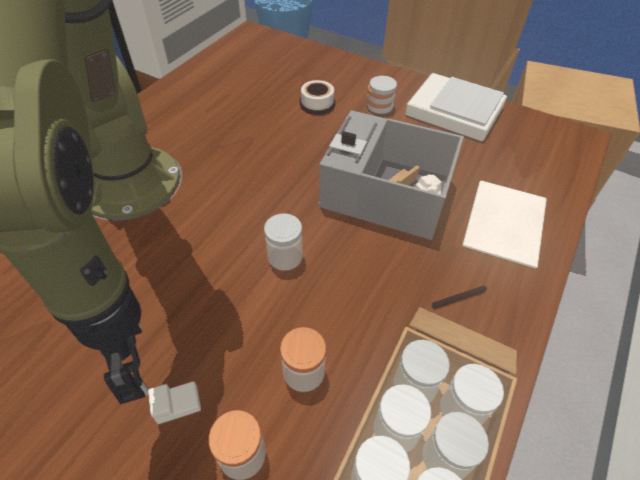

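The wad and angle are both in the hopper. The foam step is centred at (323,238), against a prediction of (322,240), and the jaws are aligned.

>>> step_arm(rows=[[[-3,1,50],[0,0,0],0],[[-3,1,100],[0,0,0],0],[[-3,1,130],[0,0,0],0],[[-3,1,150],[0,0,0],0],[[-3,1,150],[0,0,0],0],[[-3,1,150],[0,0,0],1],[[-3,1,150],[0,0,0],1],[[-3,1,150],[0,0,0],1],[[-3,1,150],[0,0,0],1],[[-3,1,150],[0,0,0],1],[[-3,1,110],[0,0,0],1],[[-3,1,60],[0,0,0],1]], newtons=30)

```text
time: 12.85
position: [0.441, -0.3516, 0.1003]
tool_rot: [0.907, 0.422, -0.001, -0.001]
ft_force: [1.5, -1.0, 0.1]
width: 0.0443
```

```bash
python3 - <<'E'
from h import *
go(0.583,.252,.235,-.263)
E
```

```text
t 12.85 pos [ 0.441  -0.3516  0.1003] phi -0.7 shift [ 553.1 -280.8 -133.9] turn [-0.003 -0.    -0.437] w 0.0443 F [ 1.5 -1.   0.1] q7 0.26
```

>>> step_arm(rows=[[[0,0,-45],[0,0,0],1],[[10,-5,-90],[0,0,0],1],[[45,-22,-120],[0,0,-0.05],1],[[553,-281,-134],[0,0,-0.437],1],[[553,-281,-134],[0,0,-0.437],1],[[553,-281,-134],[0,0,-0.437],1],[[553,-281,-134],[0,0,-0.437],1],[[553,-281,-134],[0,0,-0.437],1],[[553,-281,-134],[0,0,-0.437],1],[[553,-281,-134],[0,0,-0.437],1],[[553,-281,-134],[0,0,-0.437],1],[[553,-281,-134],[0,0,-0.437],1]])

```text
time: 14.05
position: [0.556, 0.1362, 0.2324]
tool_rot: [0.794, 0.608, 0.001, 0.0]
ft_force: [1.2, -0.6, 0.0]
width: 0.0446
```

```bash
python3 - <<'E'
from h import *
go(0.583,.252,.235,-.263)
E
```

```text
t 14.05 pos [0.556  0.1362 0.2324] phi -0.263 shift [118.9  -4.1  -2.5] turn [ 0.002 -0.001 -0.   ] w 0.0446 F [ 1.2 -0.6  0. ] q7 -0.39
```

>>> step_arm(rows=[[[118,-4,0],[0,0,0],1],[[118,-4,0],[0,0,0],1],[[118,-4,0],[0,0,0],1],[[118,-4,40],[0,0,0],1],[[118,-4,90],[0,0,0],1],[[118,-4,125],[0,0,0],1],[[118,-4,125],[0,0,0],1],[[118,-4,125],[0,0,0],0.2],[[118,-4,125],[0,0,0],0.2],[[118,-4,125],[0,0,0],0.2],[[118,-4,80],[0,0,0],0.2],[[118,-4,30],[0,0,0],0.2]])

```text
time: 15.25
position: [0.582, 0.2489, 0.2023]
tool_rot: [0.794, 0.608, -0.001, -0.0]
ft_force: [1.5, 0.9, 0.7]
width: 0.0683
```

>>> step_arm(rows=[[[0,0,-50],[0,0,0],0.2],[[-60,0,-60],[0,0,0],0.5],[[-120,0,-60],[0,0,0],1],[[-160,0,-60],[0,0,0],1],[[-160,0,-60],[0,0,0],1]])

```text
time: 15.75
position: [0.5403, 0.0876, 0.2638]
tool_rot: [0.796, 0.605, 0.001, 0.002]
ft_force: [0.1, -0.2, 0.6]
width: 0.0106
```

```bash
python3 - <<'E'
from h import *
cv2.imwrite("pics/t6.png",env.read_camera("top"))
cv2.imwrite("pics/s6.png",env.read_camera("scene"))
crop("pics/t6.png","pics/t6c.png",95,165,160,175,3)
crop("pics/s6.png","pics/s6c.png",310,105,160,130,4)
go(0.458,.2,.25,-.263)
E
```

```text
t 15.85 pos [0.5413 0.0921 0.2632] phi -0.268 shift [  82.1 -108.9   13. ] turn [ 0.003 -0.001 -0.005] w -0.0 F [ 0.8 -0.1  0.6] q7 -0.34
```

View pics/t6.png

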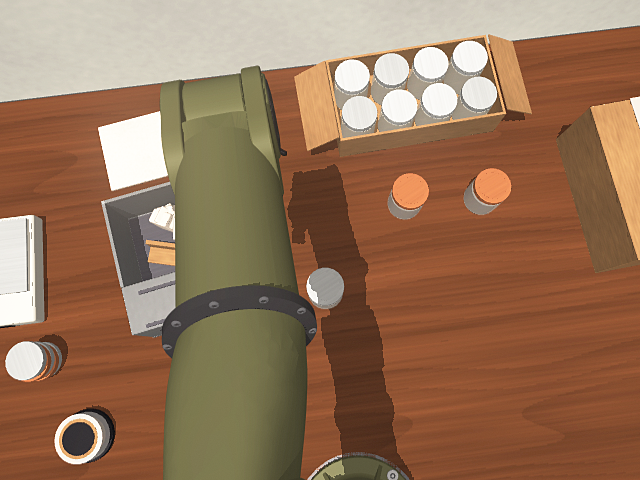

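View pics/s6c.png

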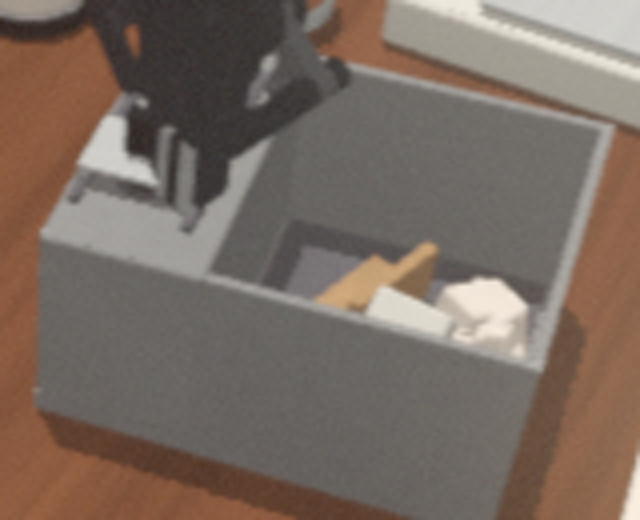

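View pics/t6c.png

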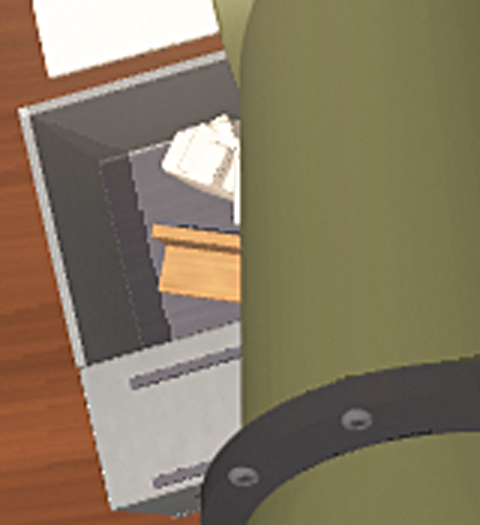

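All three pieces of waste are in the hopper: scene crop, angle (400,270), foam (405,310), wad (485,310). Next, the catch. I'll move above the fin with the jaws along the press's y.

```bash
python3 - <<'E'
from h import *
go(0.450,.2365,.25,-1.399)
E
```

```text
t 15.85 pos [0.5413 0.0921 0.2632] phi -0.268 shift [ 115.2 -126.3   13. ] turn [ 0.002 -0.003  1.131] w -0.0 F [ 0.8 -0.1  0.6] q7 -0.34
```

>>> step_arm(rows=[[[115,-126,13],[0,0,1.131],0.4],[[115,-126,13],[0,0,1.131],0.4],[[115,-126,13],[0,0,1.131],0.4],[[115,-126,13],[0,0,1.131],0.4],[[115,-126,13],[0,0,1.131],0.4],[[115,-126,13],[0,0,1.131],0.4],[[115,-126,13],[0,0,1.131],0.4],[[115,-126,13],[0,0,1.131],0.4],[[115,-126,13],[0,0,1.131],0.4],[[115,-126,13],[0,0,1.131],0.4],[[115,-126,13],[0,0,1.131],0.4]])

```text
time: 16.95
position: [0.4493, 0.2393, 0.2482]
tool_rot: [0.996, 0.09, 0.0, -0.0]
ft_force: [0.3, -0.3, 0.2]
width: 0.0512
```

```bash
python3 - <<'E'
from h import *
go(0.450,.2365,.152,-1.399)
c=env.calibration("wrist")
cv2.imwrite("pics/w7.png",env.read_camera("wrist"))
import pickle; pickle.dump(c,open("w7.pkl","wb"))
go(0.450,.2365,.152,-1.399)
print(w2p("wrist",[.450,.2365,.169],c))
E
```

```text
t 16.95 pos [0.4493 0.2393 0.2482] phi -1.39 shift [ 0.1  2.9 96.2] turn [-0.    -0.     0.009] w 0.0512 F [ 0.3 -0.3  0.2] q7 -1.69
t 17.0 pos [0.4493 0.239  0.2482] phi -1.391 shift [ 0.2  2.6 96.2] turn [-0.    -0.     0.008] w 0.0516 F [ 1.  -0.   0.5] q7 -1.69
[325.15527853 253.95268776]
```

View pics/w7.png

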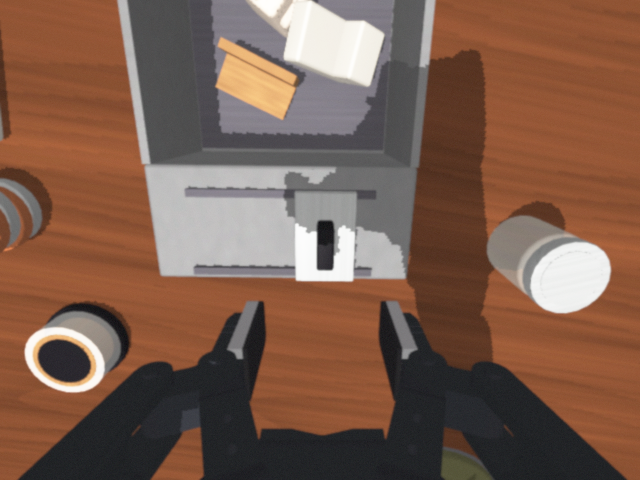

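Wrist view: the fin is at (325,247), its column matching the prediction, and the press edges are level. All three pieces are visible in the hopper. Descend and pinch.

>>> step_arm(rows=[[[3,2,45],[0,0,0.008],0.4],[[3,2,80],[0,0,0.008],0.4],[[3,2,96],[0,0,0.008],0.4],[[3,2,96],[0,0,0.008],0.4],[[3,2,96],[0,0,0.008],1],[[3,2,96],[0,0,0.008],1],[[3,2,96],[0,0,0.008],1],[[3,2,96],[0,0,0.008],1],[[3,2,96],[0,0,0.008],1]], newtons=20)

```text
time: 17.9
position: [0.4534, 0.2374, 0.1533]
tool_rot: [0.996, 0.084, 0.001, -0.001]
ft_force: [-0.2, -1.1, 6.2]
width: 0.0112
```

```bash
python3 - <<'E'
from h import *
go(0.450,.2365,.152,-1.399)
E
```

```text
t 17.9 pos [0.4534 0.2374 0.1533] phi -1.402 shift [-3.5  0.3  1.3] turn [-0.001 -0.002 -0.003] w 0.0112 F [-0.2 -1.1  6.2] q7 -1.61
```

Pinched, at width 11 mm. Slide.

>>> step_arm(rows=[[[0,-10,0],[0,0,0],1],[[0,-20,0],[0,0,0],1],[[0,-30,0],[0,0,0],1],[[0,-40,0],[0,0,0],1],[[0,-48,0],[0,0,0],1],[[0,-53,0],[0,0,0],1],[[0,-56,0],[0,0,0],1],[[0,-58,0],[0,0,0],1],[[0,-59,0],[0,0,0],1],[[0,-60,0],[0,0,0],1],[[0,-60,0],[0,0,0],1]])

```text
time: 19.0
position: [0.4437, 0.2952, 0.1534]
tool_rot: [0.996, 0.084, 0.001, 0.0]
ft_force: [0.2, -4.8, 9.0]
width: 0.0115
```

```bash
python3 - <<'E'
from h import *
go(0.450,.2365,.152,-1.399)
E
```

```text
t 19.0 pos [0.4437 0.2952 0.1534] phi -1.403 shift [-3.6 59.   1.4] turn [ 0.001 -0.002 -0.004] w 0.0115 F [ 0.2 -4.8  9. ] q7 -1.72
```

>>> step_arm(rows=[[[0,-1,0],[0,0,0],1],[[0,-2,0],[0,0,0],1],[[0,-3,0],[0,0,0],1],[[0,-3,0],[0,0,0],1]])

```text
time: 19.4
position: [0.4437, 0.2954, 0.1533]
tool_rot: [0.997, 0.083, 0.001, 0.002]
ft_force: [1.1, -12.0, 12.6]
width: 0.0116
```

```bash
python3 - <<'E'
from h import *
go(0.450,.2365,.152,-1.399)
E
```

```text
t 19.4 pos [0.4437 0.2954 0.1533] phi -1.405 shift [-3.5 59.1  1.6] turn [ 0.004 -0.001 -0.006] w 0.0116 F [  1.1 -12.   12.6] q7 -1.72
```

The force rose to 12 N with no more motion, so the catch is at its stop. Release and lift.

>>> step_arm(rows=[[[0,0,0],[0,0,0],0.4],[[0,0,0],[0,0,0],0.4],[[0,0,0],[0,0,0],0.4],[[0,0,-30],[0,0,0],0.4],[[0,0,-75],[0,0,0],0.7],[[0,30,-95],[0,0,0],1],[[0,63,-95],[0,0,0],1],[[0,63,-95],[0,0,0],1]])

```text
time: 20.2
position: [0.4538, 0.2328, 0.2483]
tool_rot: [0.997, 0.082, 0.001, 0.0]
ft_force: [1.2, -0.4, 0.5]
width: 0.0003
```

```bash
python3 - <<'E'
from h import *
go(0.4537,.2363,.145,-1.399)
c=env.calibration("wrist")
cv2.imwrite("pics/w8.png",env.read_camera("wrist"))
import pickle; pickle.dump(c,open("w8.pkl","wb"))
crop("pics/w8.png","pics/w8c.png",140,150,290,200,2.7)
for f in [(.4435,.2955,.169),(.4537,.2363,.138)]: print((w2p("wrist",f,c)-[140,150])*2.7)
go(0.4537,.2363,.145,-1.399)
E
```

```text
t 20.2 pos [0.4538 0.2328 0.2483] phi -1.407 shift [  0.2  -3.5 103.3] turn [ 0.001 -0.002 -0.008] w 0.0003 F [ 1.2 -0.4  0.5] q7 -1.68
[231.90740305 281.28981072]
[476.0483316  240.43910403]
t 20.25 pos [0.4531 0.2354 0.2477] phi -1.405 shift [  0.7  -0.7 102.7] turn [-0.    -0.001 -0.006] w 0.0003 F [0.5 0.2 0. ] q7 -1.69
```

View pics/w8c.png

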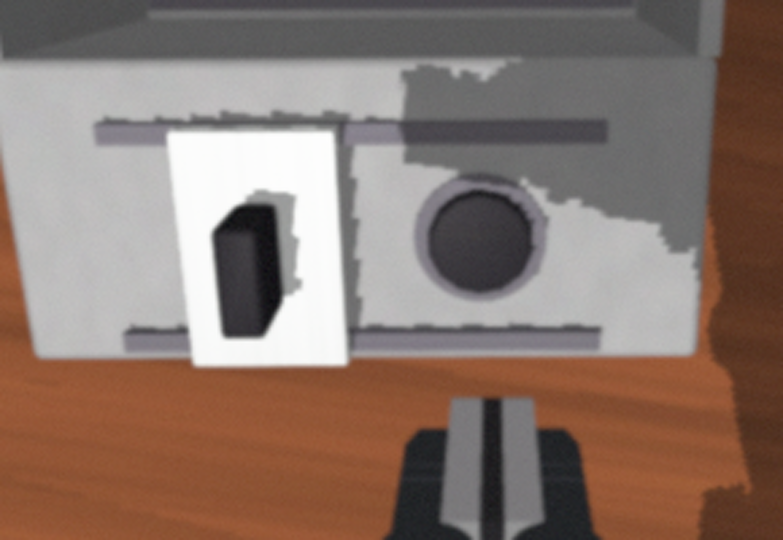

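The button is uncovered at (480,242) in the crop, against a prediction of (476,240), and the plate is well to the left. Press with shut fingers.

>>> step_arm(rows=[[[0,0,50],[0,0,0],1],[[0,0,90],[0,0,0],1],[[0,0,104],[0,0,0],1],[[0,0,108],[0,0,0],1],[[0,0,112],[0,0,0],1],[[0,0,114],[0,0,0],1],[[0,0,116],[0,0,0],1],[[0,0,116],[0,0,0],1]])

```text
time: 21.05
position: [0.4526, 0.2378, 0.1321]
tool_rot: [0.996, 0.085, 0.0, -0.001]
ft_force: [-2.9, 1.4, 4.7]
width: 0.0002
```

```bash
python3 - <<'E'
from h import *
go(0.4537,.2363,.145,-1.399)
E
```

```text
t 21.05 pos [0.4526 0.2378 0.1321] phi -1.401 shift [  0.8   1.7 -12.9] turn [-0.002 -0.001 -0.002] w 0.0002 F [-2.9  1.4  4.7] q7 -1.58
```

>>> step_arm(rows=[[[0,0,1],[0,0,0],1],[[0,0,2],[0,0,0],1],[[0,0,3],[0,0,0],1],[[0,0,4],[0,0,0],1],[[0,0,4],[0,0,0],1]])

```text
time: 21.55
position: [0.4528, 0.2379, 0.1317]
tool_rot: [0.996, 0.084, 0.001, -0.003]
ft_force: [-16.3, -3.6, 46.7]
width: -0.0001
```

```bash
python3 - <<'E'
from h import *
go(0.4537,.2363,.145,-1.399)
E
```

```text
t 21.55 pos [0.4528 0.2379 0.1317] phi -1.402 shift [  0.7   1.7 -13.3] turn [-0.005 -0.002 -0.003] w -0.0001 F [-16.3  -3.6  46.7] q7 -1.58
```

The button is bottomed: force rose with no travel left, at z ≈ 0.132. Let go and lift clear.

>>> step_arm(rows=[[[0,0,0],[0,0,0],1],[[0,0,-15],[0,0,0],1],[[0,0,-60],[0,0,0],1],[[0,0,-110],[0,0,0],1],[[0,50,-120],[0,0,0],1],[[0,100,-120],[0,0,0],1],[[0,150,-120],[0,0,0],1],[[0,200,-120],[0,0,0],1],[[0,250,-120],[0,0,0],1],[[0,250,-120],[0,0,0],1]])

```text
time: 22.55
position: [0.4955, -0.0179, 0.2487]
tool_rot: [0.997, 0.079, 0.002, 0.002]
ft_force: [-0.5, 0.9, 0.6]
width: 0.0004
```

```bash
python3 - <<'E'
from h import *
cv2.imwrite("pics/t9.png",env.read_camera("top"))
cv2.imwrite("pics/s9.png",env.read_camera("scene"))
go(0.4537,.2363,.145,-1.399)
E
```

```text
t 22.65 pos [ 0.4951 -0.0111  0.2478] phi -1.406 shift [  -0.5 -250.8  102.7] turn [ 0.    -0.002 -0.007] w -0.0001 F [-0.6  0.1 -0.2] q7 -1.17
```

View pics/t9.png

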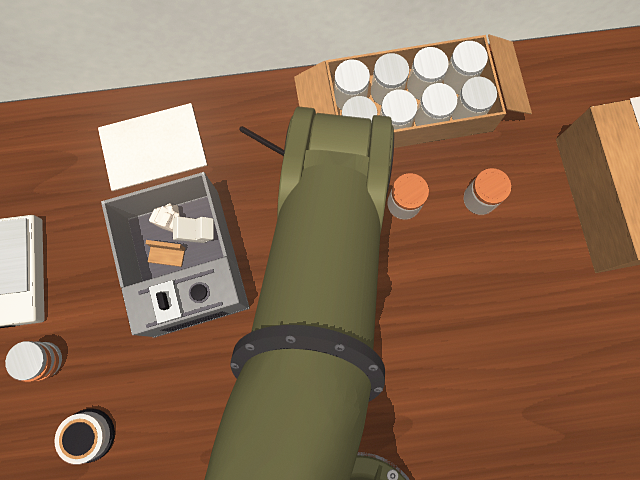

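View pics/s9.png

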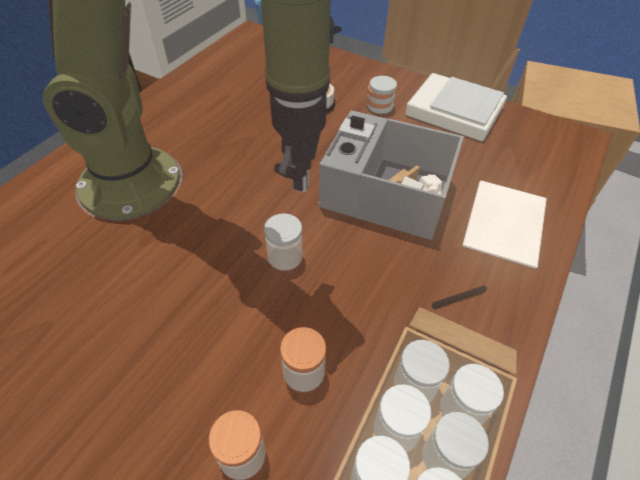

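The waste is all in the hopper, the catch is aside, the button is back up, and the jars are at the same pixels as at the start. The arm is clear.

```bash
python3 -c "
from bench import env
print(env.finish_job())"
```

```text
the job is handed in; nothing more can be done
None
```

The job is done and handed in at about 22.7 s of the 72 s allowed. No verdict was reported.

- **Waste:** I put the cardboard angle, then the paper wad, then the foam block into the hopper. The last top picture shows all three inside.
- **Catch:** I pinched the fin and slid it about 58 mm. The force then rose to 12 N with no more motion, so it is against its stop. It may have started a millimetre or two open.
- **Button:** I pressed it with shut fingers until travel ended at about z 0.132 (nominal bottom 0.132), then let go and moved clear. The reading peaked at about 47 N, more than the press needed. That was on the fingertips, below the 120 N wrist limit. The 40 N limit is for the arm or gripper body, which touched nothing that I could see.
- **Jars:** In the last pictures all three stand at the same pixels as at the start. The arm hid the silver-lidded jar and the waste-free desk around it in the top view, but both show in the scene view.

No check failed or disagreed. The two cameras differed by 2–7 mm on some points, and I settled each position with the wrist camera.

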